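# Set the print screen to its full-open height on its stay

## Robot

A 7-joint arm with a two-finger parallel gripper is mounted at the origin on the work surface. World frame = base frame: x ahead of the robot, y to its left, z up, the work surface at z = 0. Lengths are in m, angles in rad, forces in N, time in s.
With the tool pointing down it reaches from about 0.4 to 0.875 m from the base axis. Payload 19.3 kg.
Tool frame: the origin (TCP) lies at the very end of the fingers, on their centre line; the grasp point (between the pads) lies 19 mm behind it; z points along the fingers, y is the direction in which the jaws open and shut (so a half turn about z gives the same grasp; the last joint's range is limited). The gripper opens to 85 mm and grips with 20 to 120 N. Pads are 22 mm wide; open, the fingers measure 114 mm over their backs; the gripper's body (76 mm by 85 mm) begins 54 mm behind the grasp point. The pads swing forward as they close: fully open they stand 13 mm farther back than shut.
Start: joints at [1.269, 0.521, -0.036, 1.599, 0.021, 1.021, -0.113], TCP at [0.144, -0.608, 0.231] pointing down, gripper open.
Joint ranges: [-2.91, 2.91], [-0.3, 2.13], [-1.5, 1.42], [0.17, 2.43], [-1.26, 4.41], [0.16, 1.93], [-2.52, 2.52]. Speed limits (rad/s): [1.89, 1.89, 2.39, 2.39, 3.01, 3.01, 3.01].

## Interface

Orientations are given as [roll, pitch, yaw] about the fixed x, y, z axes, in that order (R = Rz(yaw) Ry(pitch) Rx(roll)).
In Python, from workcell import bot, grab_frame, calibration, workorder gives the robot as it stands.
- The arm moves only by the tool move_arm, never from a script. Its arguments are lists of equal length, an entry for each row: "jaw": the closure in counts, from 0 (fully open) to 255 (shut); "dp": the shift along the tool's x, y, z in units of 800 mm (1.0 is 800 mm), a list of three; "rotation": the turn, a rotation vector about the tool's x, y, z in units of pi rad (1.0 is pi rad), a list of three. In form: {"jaw": [jaw, ...], "dp": [[dx, dy, dz], ...], "rotation": [[rx, ry, rz], ...]}. A call has 1 to 10 rows; each row shifts and turns the commanded pose from where the row before left it, along the tool's axes as they then stand; what a row does not reach is not made up. A row lasts 1/8 s, in which the tool goes at most 62.5 mm and 10.7 degrees, less where a joint would pass 70% of its speed; a pose out of reach is approached as far as the arm can. A call with a number of a shift or a turn outside -1 to 1 is refused whole. A call with a gripper value outside its range is refused whole. The fingers move at their own pace and stop on an object; "squeeze" is the grip in N (left out, the last holds). Time passes only in rows, so rows that do not move let the fingers close. It gives the time, the measured TCP pose, the force and the opening at its end, in the units of the state.
- bot.observe(): the state, without advancing time (a new reading comes with each control period).
- grab_frame(name): name is "side" or "top" or "wrist"; returns the picture (384x512x3 uint8, blue, green, red); there is no depth.
- calibration(name): a dict with "camera_matrix" (3x3 intrinsics, pixels), "dist" ([k1, k2, p1, p2, k3] as OpenCV has them; the pictures are not rectified), "T" (4x4, takes a point from camera to world coordinates). Camera axes: x right, y down, z forward; pixel columns grow to the right and rows downward; lengths in m; the calibration is good to about 2 mm. A picture is of the moment at which its call begins: read the wrist's pose just before it. calibration takes no time and is no camera call; for the wrist camera it gives the pose at the moment of the call.
- workorder.job_done(): hands the job in, once; it reports no verdict.
The state is a dict: "clock": time; "qpos": joint angles; "qd": joint speeds; "joint_efforts": joint torques, N m; "position": TCP position; "tool_rot": TCP orientation; "force": force on the tool from outside, world axes, zero at the start; "moment": the same for the moment, N m; "grip_width": finger opening in m.
Only numpy, scipy, OpenCV 4.12 (cv2) and the standard library are available. Lean on these libraries where they do the work, as an engineer would, in place of code of your own. Each camera call takes 0.05 s, during which the arm holds its last target. There are 200 camera calls.

## Task

The print screen is propped half open on the first hole of the stay at its side. Ease the stay up off the pin, push the screen further open and drop the brass eye of the stay over the pin, the stay lying right down on the pin's shoulder, so that the screen stands wide open on the stay by itself. Do not let the screen sink or slam, do not force the stay against the pin, and leave the jars and tools as they are.

Things in the scene. Friction and masses are not known exactly. Their poses are not given: they have to be found in the camera images.
- frame (a point): point on the print screen's side rail, 200 mm from its level hinge (aluminium frame 360 x 320 mm, about 0.8 kg, hinged at its far edge). Its z axis is square to the mesh: its angle to vertical is the screen's opening, 0 shut, about 0.9 rad at the start, 1.18 to 1.40 with the eye on the pin, stop at 1.52. Its weight pushes the stay lengthwise towards the robot, 8 to 13 N at the start, 3 N wide open; off the pin it falls shut.
- stay: flat steel bar 4 mm thick, 30 mm wide (12 mm at its knob end), level beside the screen. Origin: its pivot on the frame's side, 115 mm from the screen's hinge, at mid-thickness. +x along the bar from knob to pivot (away from the robot), +z up, +y left. It tips freely up and down on the pivot, swings sideways up to 0.1 rad. 10 mm of push along +x opens the screen about 0.1 rad.
- first_hole (a point): centre of the stay's first hole, round, 10.5 mm, at x = -150 mm in the stay's frame; over the pin at the start, the pin bearing on its edge nearest the pivot
- slot (a point): middle of a slot in the bar, 13 mm wide, 34 mm long, at x = -191, y = z = 0 mm in the stay's frame. On top of the bar over it lies the brass eye plate (56 x 30 x 4 mm, underside at z = +2 mm) with a round 10.5 mm hole, the eye, clamped by a wing screw with its centre anywhere from x = -201.5 to -180.5 mm: find it by feel (or sight); it does not shift. The pin comes up through slot and eye.
- knob (a point): centre of the red upright knob on the stay's end, a cylinder 18 mm across and 27 mm high, at x = -285, z = +16 mm in the stay's frame; axes as the stay's. The place to grip.
- pin: brass pin on a steel post beside the screen: upright, 8 mm across, flat-topped, 19 mm high above its shoulder, a disc 24 mm across on which the bar lies when right down. Origin: on its axis at the shoulder; axes as the press: +x towards the screen's hinge (away from the robot), +z up. The hinge is 220 mm along +x and 85 mm lower.
- jar_red: red ink jar, 72 mm across, 100 mm high, standing left of the press; origin at its underside
- jar_blue: blue ink jar, 72 mm across, 100 mm high, standing left of the press; origin at its underside
- jar_small: small amber jar, 56 mm across, 55 mm high, standing left of the press; origin at its underside
- tape: roll of white tape, 90 mm across, 40 mm high, on the table to the right; origin at its underside
- squeegee: squeegee lying flat, 260 x 90 mm, 22 mm thick, wooden grip and green blade, on the cutting mat to the right; origin at its underside
- knife: ink knife, 200 mm, lying across the near edge of the press base; origin at its underside

How it is judged:
On the way, in this order (a step that is already met when the one before it is completed fails the run):
1. the stay is lifted clear of the pin (contact force between stay and pin below 0.1 N and z of pin in the frame of stay below -0.0215 m), for 0.1 s.
2. the brass eye is over the pin and the bar right down on the shoulder (x of pin in the frame of stay between -0.204 and -0.178 m and z of pin in the frame of stay above -0.006 m), for 0.2 s.
At the end, for the whole second after the job is handed in: The pin stands up through the stay's brass eye (the pin's axis 178 to 204 mm from the pivot along the bar), the bar lies down on the pin's shoulder to within 4 mm, and the screen stays at 1.13 to 1.45 rad, resting on the stay (all of step 2 and angle between frame's own z axis and vertical between 1.13 and 1.45 rad and contact force between stay and pin above 0.5 N); the robot touches nothing.
It fails at once if the stay is forced against the pin or its shoulder (over 35 N) (contact force between stay and pin above 35 N).
It fails at once if the screen is let sink (below 0.80 rad) (angle between frame's own z axis and vertical below 0.8 rad).
It fails at once if the screen is slammed back (over 1.50 rad) (angle between frame's own z axis and vertical above 1.5 rad).
It fails at once if a bystander is disturbed (moved more than 30 mm) (distance of any of jar_red, jar_blue, jar_small, tape, squeegee, knife from where it was at the start of the episode above 0.03 m).
It also fails if it takes over 72 s, if anything falls off the work surface, if the arm or the gripper's body presses on something with over 40 N, if the wrist force passes 120 N, or if a joint passes its speed limit or range.

## Working session

There is one attempt and no reset: what is moved stays moved. The work goes in short steps, Python scripts to look and compute and a tool call to move; the robot and the scene stay as the last step left them, time stands still between calls to the robot, and variables do not carry over. Pictures are saved under pics/ and viewed, about 8 in all and at most 12, crops included, and the job is handed in when it is done.

Besides the shell and the picture viewer there is one more tool, called after "Call:" in YAML: its name, and indented under it one key for each argument. move_arm: Moves the arm, as the interface text tells. Shifts and turns lie within -1 to 1; 1 stands for 800 mm of shift or pi rad of turn. Its arguments: {"type":"object","properties":{"jaw":{"type":"array","items":{"type":"number"}},"dp":{"type":"array","items":{"type":"array","items":{"type":"number","minimum":-1,"maximum":1}}},"rotation":{"type":"array","items":{"type":"array","items":{"type":"number","minimum":-1,"maximum":1}}},"squeeze":{"type":"number"}},"required":["jaw","dp","rotation"]}

```bash
mkdir -p pics; ls
python3 - <<'E'
from workcell import bot, grab_frame, calibration
import cv2,numpy as np
s=bot.observe();print({k:np.round(v,4).tolist() for k,v in s.items()})
ims=[]
for n in("side","top"):
    im=grab_frame(n);cv2.imwrite(f"pics/{n}0.png",im)
    c=calibration(n);print(n,np.round(c["camera_matrix"],1).tolist(),c["dist"],np.round(c["T"],4).tolist())
E
```

```text
pics
{'clock': 0.0, 'qpos': [1.2688, 0.522, -0.0363, 1.6, 0.0212, 1.0211, -0.1128], 'qd': [-0.0009, -0.0006, 0.0005, 0.0003, -0.0008, -0.0006, 0.0009], 'joint_efforts': [0.0001, -92.7131, 1.9799, -36.9933, 0.0179, 0.0082, 0.0001], 'position': [0.1434, -0.608, 0.2307], 'tool_rot': [-3.1404, 0.0001, 0.2317], 'force': [0.1703, 0.0928, 0.3216], 'moment': [0.0268, -0.0478, -0.0183], 'grip_width': 0.0852}
side [[424.6, 0.0, 254.7], [0.0, 424.6, 185.2], [0.0, 0.0, 1.0]] [-0.102  0.     0.     0.     0.   ] [[-0.9995, -0.0149, 0.0289, 0.5147], [-0.0308, 0.7217, -0.6915, 1.0616], [-0.0105, -0.692, -0.7218, 1.2632], [0.0, 0.0, 0.0, 1.0]]
top [[405.4, 0.0, 254.5], [0.0, 405.4, 195.9], [0.0, 0.0, 1.0]] [0.02599715 0.         0.         0.         0.        ] [[0.0059, -0.9966, 0.0819, 0.4353], [-1.0, -0.0055, 0.0052, -0.0533], [-0.0047, -0.082, -0.9966, 1.4374], [0.0, 0.0, 0.0, 1.0]]
```

View pics/side0.png

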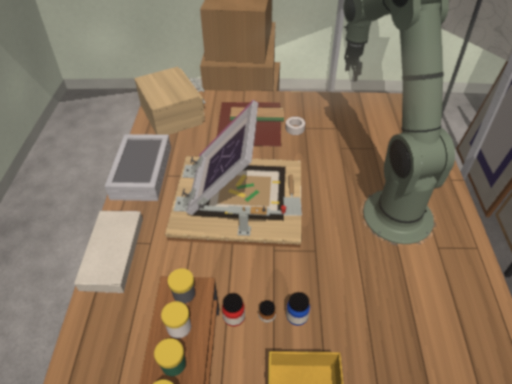

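View pics/top0.png

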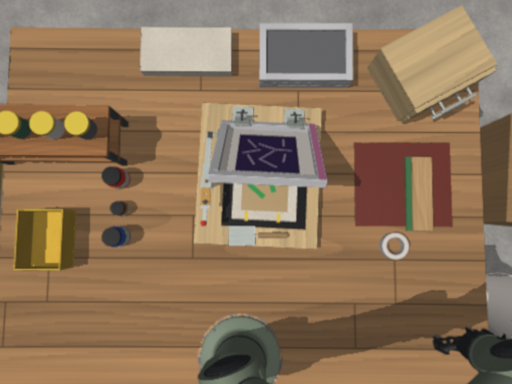

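The side view shows the screen half open, with the red knob near (284,208). In the top view the stay runs along column ~207, with the knob near (204,215). I'll zoom in on both.

Run:
```python
import cv2,numpy as np
a=cv2.imread("pics/side0.png")[150:240,170:310];b=cv2.imread("pics/top0.png")[120:240,180:240]
a=cv2.resize(a,None,fx=3.6,fy=3.6,interpolation=cv2.INTER_CUBIC);b=cv2.resize(b,None,fx=4.8,fy=4.8,interpolation=cv2.INTER_CUBIC)
o=np.zeros((580,800,3),np.uint8);o[:a.shape[0],:a.shape[1]]=a;o[:b.shape[0],510:510+b.shape[1]]=b
cv2.imwrite("pics/crop0.png",o)
for n in("side","top"):
    im=cv2.imread(f"pics/{n}0.png").astype(int);m=((im[...,2]>120)&(im[...,1]<70)&(im[...,0]<80)).astype(np.uint8)
    r=cv2.connectedComponentsWithStats(m);print(n,[(np.round(c,1).tolist(),int(s[4])) for c,s in zip(r[3][1:],r[2][1:]) if s[4]>4])
```

```text
side [([282.8, 208.7], 20), ([233.0, 313.2], 113)]
top [([203.4, 222.9], 11)]
```

View pics/crop0.png

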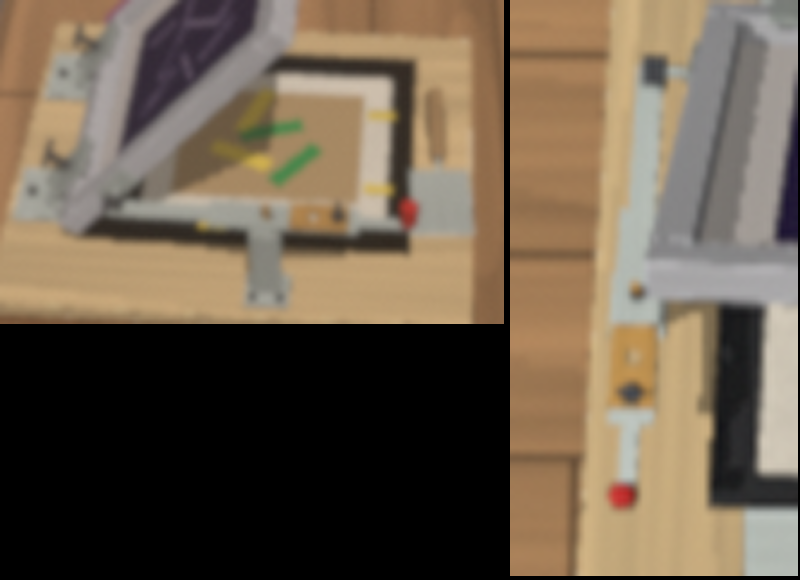

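The crop shows the pin through the first hole, the brass plate with the eye near (633,356), the wing screw behind it and the red knob. I'll triangulate these points.

```bash
cat > h.py <<'E'
from workcell import bot, grab_frame, calibration
import cv2,numpy as np
from scipy.spatial.transform import Rotation as R
def ray(n,px,c=None):
    c=c or calibration(n)
    u=cv2.undistortPoints(np.array([[px]],float),np.array(c["camera_matrix"]),np.array(c["dist"]))[0,0]
    T=np.array(c["T"]);d=T[:3,:3]@np.array([*u,1]);return T[:3,3],d/np.linalg.norm(d)
def tri(*rs):
    A=sum(np.eye(3)-np.outer(d,d) for o,d in rs);b=sum((np.eye(3)-np.outer(d,d))@o for o,d in rs)
    p=np.linalg.solve(A,b);return p,[np.linalg.norm(np.cross(p-o,d)) for o,d in rs]
def atz(r,z): return r[0]+r[1]*(z-r[0][2])/r[1][2]
def proj(n,P,c=None):
    c=c or calibration(n);Ti=np.linalg.inv(np.array(c["T"]))
    return cv2.projectPoints(np.atleast_2d(P).astype(float),cv2.Rodrigues(Ti[:3,:3])[0],Ti[:3,3],np.array(c["camera_matrix"]),np.array(c["dist"]))[0][:,0]
def st():
    s=bot.observe();print("t",round(float(s["clock"]),2),"p",np.round(s["position"],4),"r",np.round(s["tool_rot"],4),"F",np.round(s["force"],1),"M",np.round(s["moment"],2),"w",round(float(s["grip_width"]),4));return s
E
python3 - <<'E'
from h import *
for n,a,b in(("knob",(282.8,208.7),(203.4,222.9)),("pin",(243.9,208.9),(206.5,180.4)),("eye",(256.9,210),(205.6,194.2))):
    p,e=tri(ray("side",a),ray("top",b));print(n,p.round(4),np.round(e,4), atz(ray("top",b),.12).round(4))
p0=bot.observe();Rm=R.from_euler("xyz",p0["tool_rot"]).as_matrix();print(Rm.round(3))
c=calibration("wrist");print(np.round(Rm.T@(np.array(c["T"])[:3,3]-p0["position"]),3),np.round(Rm.T@np.array(c["T"])[:3,:3],3).tolist(),np.round(c["camera_matrix"],0).tolist())
E
```

```text
knob [0.4567 0.1134 0.159 ] [0.0026 0.0026] [0.4548 0.1186 0.12  ]
pin [0.5917 0.1073 0.1474] [0.0015 0.0015] [0.5935 0.1107 0.12  ]
eye [0.5471 0.1097 0.1457] [0.0011 0.0011] [0.5482 0.113  0.12  ]
[[ 0.973  0.23  -0.   ]
 [ 0.23  -0.973  0.001]
 [-0.    -0.001 -1.   ]]
[ 0.074  0.002 -0.142] [[-0.0, -0.956, -0.294], [1.0, -0.0, 0.001], [-0.001, -0.294, 0.956]] [[271.0, 0.0, 253.0], [0.0, 271.0, 188.0], [0.0, 0.0, 1.0]]
```

Call:
move_arm:
  jaw: [0,0,0,0,0,0,0,0,0,0]
  dp:
    - [0,0,-0.02]
    - [0,0,-0.02]
    - [0.045,-0.056,-0.003]
    - [0.045,-0.056,-0.003]
    - [0.045,-0.056,-0.003]
    - [0.045,-0.056,-0.003]
    - [0.045,-0.056,-0.003]
    - [0.045,-0.056,-0.003]
    - [0.045,-0.056,-0.003]
    - [0.045,-0.056,-0.003]
  rotation:
    - [0,0,0.037]
    - [0,0,0.037]
    - [0,0,0]
    - [0,0,0]
    - [0,0,0]
    - [0,0,0]
    - [0,0,0]
    - [0,0,0]
    - [0,0,0]
    - [0,0,0]

```text
clock: 1.35
position: [0.4326, -0.2485, 0.2826]
tool_rot: [3.142, 0.0, -0.001]
force: [1.1, -0.6, -0.0]
grip_width: 0.0854
```

Call:
move_arm:
  jaw: [0,0,0,0,0,0,0,0]
  dp:
    - [0.0076,-0.0646,0]
    - [0.0076,-0.0646,0]
    - [0.0076,-0.0646,0]
    - [0.0076,-0.0646,0]
    - [0.0076,-0.0646,0]
    - [0.0076,-0.0646,0]
    - [0.0076,-0.0646,0]
    - [0,0,0]
  rotation:
    - [0,0,0]
    - [0,0,0]
    - [0,0,0]
    - [0,0,0]
    - [0,0,0]
    - [0,0,0]
    - [0,0,0]
    - [0,0,0]

```text
clock: 2.35
position: [0.4743, 0.1154, 0.2823]
tool_rot: [-3.14, 0.001, 0.005]
force: [-0.2, -1.2, 0.1]
grip_width: 0.0851
```

Run:
```python
from h import *
st();c=calibration("wrist");im=grab_frame("wrist");cv2.imwrite("pics/w1.png",im);np.savez("w1.npz",T=c["T"],k=c["camera_matrix"],d=c["dist"])
cv2.imwrite("pics/w1b.png",cv2.resize(im,(768,576),interpolation=cv2.INTER_CUBIC))
```

```text
t 2.35 p [0.4743 0.1154 0.2823] r [-3.1403e+00  5.0000e-04  4.6000e-03] F [-0.2 -1.2  0.1] M [-0.01 -0.02  0.04] w 0.0851
```

View pics/w1b.png

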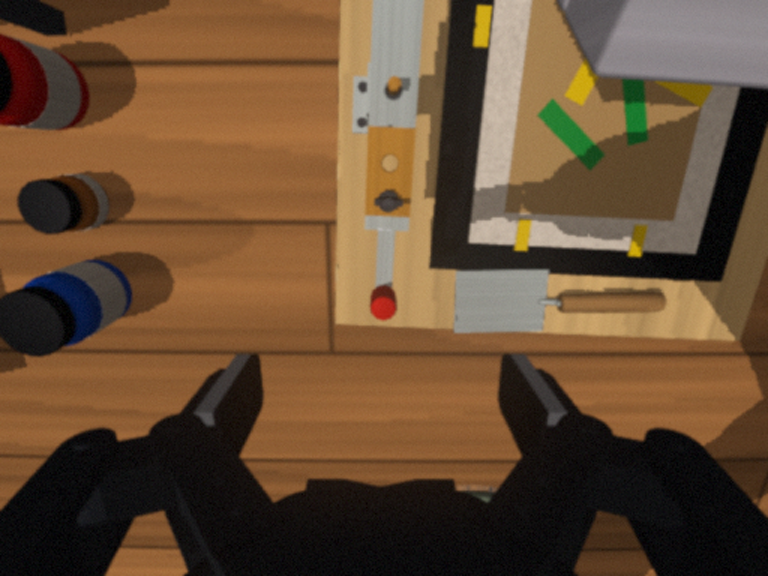

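The view shows the knob at (383,303), the eye at (390,163), the pin top at (394,84), the wing screw at (389,201), and the plate edges at rows 127 and 217 (all on the 1.5x image). I'll get the height from the known lengths.

Run:
```python
from h import *
z=np.load("w1.npz");c=dict(T=z["T"],camera_matrix=z["k"],dist=z["d"])
r=lambda a,b:ray("wrist",((a+.5)/1.5-.5,(b+.5)/1.5-.5),c)
for zs in(.115,.12,.125,.13,.135,.14):
    k=atz(r(383,303),zs+18);k=atz(r(383,303),zs+.018);p=atz(r(394,84),zs+.019);e=atz(r(390,163),zs+.008)
    a=atz(r(390,127),zs+.008);b=atz(r(390,217),zs+.008)
    print(zs,"knob",k.round(4),"pin",p.round(4),"eye",e.round(4),"pk",(p-k)[:2].round(4),"pe",(p-e)[0].round(4),"plate",(a-b)[0].round(4),"eye-platecentre",(e-(a+b)/2)[0].round(4))
for P in("side","top"): pass
```

```text
0.115 knob [0.4429 0.1114 0.133 ] pin [0.5951 0.1052 0.134 ] eye [0.5452 0.1071 0.123 ] pk [ 0.1521 -0.0062] pe 0.0498 plate 0.0625 eye-platecentre 0.0071
0.12 knob [0.4447 0.1115 0.138 ] pin [0.5943 0.1054 0.139 ] eye [0.5453 0.1072 0.128 ] pk [ 0.1495 -0.0061] pe 0.049 plate 0.0615 eye-platecentre 0.007
0.125 knob [0.4466 0.1115 0.143 ] pin [0.5935 0.1055 0.144 ] eye [0.5454 0.1073 0.133 ] pk [ 0.1469 -0.006 ] pe 0.0481 plate 0.0604 eye-platecentre 0.0069
0.13 knob [0.4484 0.1116 0.148 ] pin [0.5927 0.1057 0.149 ] eye [0.5454 0.1074 0.138 ] pk [ 0.1443 -0.0059] pe 0.0473 plate 0.0594 eye-platecentre 0.0068
0.135 knob [0.4502 0.1116 0.153 ] pin [0.5919 0.1058 0.154 ] eye [0.5455 0.1075 0.143 ] pk [ 0.1417 -0.0058] pe 0.0464 plate 0.0584 eye-platecentre 0.0067
0.14 knob [0.452  0.1117 0.158 ] pin [0.5911 0.106  0.159 ] eye [0.5455 0.1076 0.148 ] pk [ 0.1391 -0.0057] pe 0.0455 plate 0.0573 eye-platecentre 0.0065
```

Call:
move_arm:
  jaw: [0,0,0,0,0,0,0,0]
  dp:
    - [-0.024,0.004,0]
    - [0,0,0.04]
    - [0,0,0.04]
    - [0,0,0.04]
    - [0,0,0.035]
    - [0,0,0.02]
    - [0,0,0]
    - [0,0,0]
  rotation:
    - [0,0,0.0015]
    - [0,0,0]
    - [0,0,0]
    - [0,0,0]
    - [0,0,0]
    - [0,0,0]
    - [0,0,0]
    - [0,0,0]
  squeeze: 50

```text
clock: 3.4
position: [0.4557, 0.108, 0.1431]
tool_rot: [3.142, -0.001, -0.006]
force: [0.9, -0.8, -1.1]
grip_width: 0.0853
```

Run:
```python
from h import *
st();o=np.zeros((600,800,3),np.uint8)
s=grab_frame("side")[160:240,220:320];w=grab_frame("wrist")
o[:400,:500]=cv2.resize(s,(500,400),interpolation=cv2.INTER_CUBIC);
t=grab_frame("top")[170:240,180:230];o[:420,500:800]=cv2.resize(t,(300,420),interpolation=cv2.INTER_CUBIC)
o[400:,:500]=cv2.resize(w[100:300],None,fx=500/512,fy=1)
cv2.imwrite("pics/c2.png",o)
```

```text
t 3.4 p [0.4557 0.108  0.1431] r [ 3.1416e+00 -6.0000e-04 -6.2000e-03] F [ 0.9 -0.8 -1.1] M [ 0.02  0.01 -0.01] w 0.0853
```

View pics/c2.png

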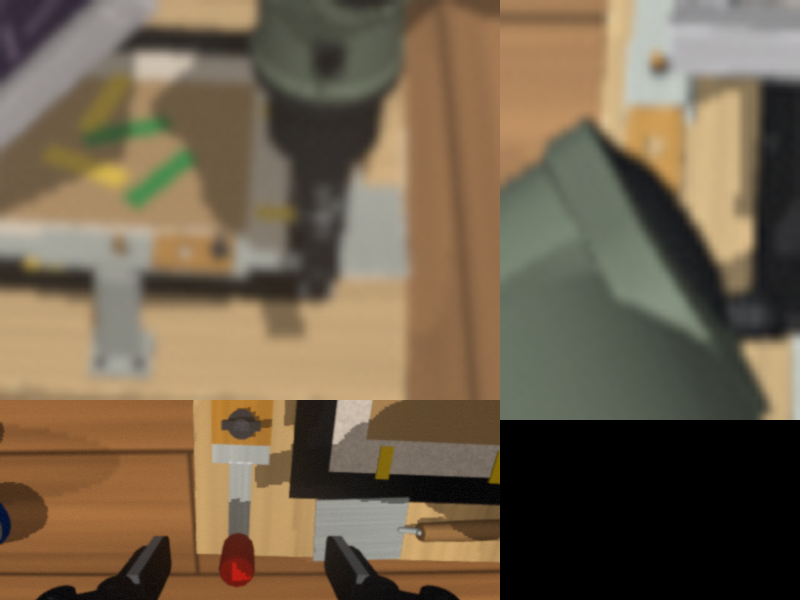

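The fingers straddle the knob, which sits about 4 mm to the left of centre. I'll shift and close.

Call:
move_arm:
  jaw: [0,255,255,255,255,255,255,255]
  dp:
    - [-0.002,-0.005,0]
    - [0,0,0]
    - [0,0,0]
    - [0,0,0]
    - [0,0,0]
    - [0,0,0]
    - [0,0,0]
    - [0,0,0]
  rotation:
    - [0,0,0]
    - [0,0,0]
    - [0,0,0]
    - [0,0,0]
    - [0,0,0]
    - [0,0,0]
    - [0,0,0]
    - [0,0,0]
  squeeze: 60

```text
clock: 4.55
position: [0.4538, 0.1125, 0.1425]
tool_rot: [-3.141, -0.0, -0.005]
force: [-1.8, 0.7, 3.4]
grip_width: 0.016
```

Run:
```python
from h import *
st()
```

```text
t 4.55 p [0.4538 0.1125 0.1425] r [-3.1415 -0.     -0.0054] F [-1.8  0.7  3.4] M [0.35 0.29 0.1 ] w 0.016
```

Run:
```python
from h import *
w=grab_frame("wrist");cv2.imwrite("pics/w3.png",cv2.resize(w[90:384,130:390],(520,588),interpolation=cv2.INTER_CUBIC))
```

```text
(no output)
```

View pics/w3.png

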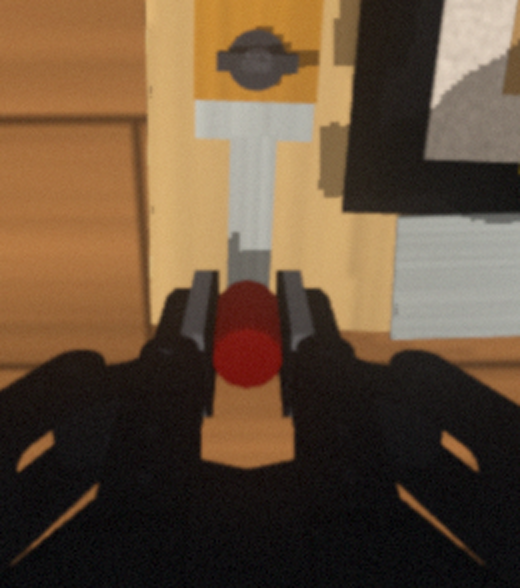

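The grip is good: the knob sits square between the pads at about (248,335). Next I'll plan the stay motion in the vertical plane.

```bash
cat >> h.py <<'E'
from scipy.optimize import brentq
L,H=.115,np.array([.22,-.085])  # pin-origin coordinates (x,z)
P=lambda th:H+L*np.array([-np.cos(th),np.sin(th)])
def seated(th,zmid=.002): # pin's x in stay frame (neg), elevation of bar when it lies on shoulder
    p=P(th);d=np.hypot(*p);a=np.arctan2(p[1],p[0])-np.arcsin(zmid/d);return -np.sqrt(d*d-zmid**2),a
def pose(th,a,tx=-.285,tz=-.003): # TCP (x,z) rel. pin, stay elevation a
    u=np.array([np.cos(a),np.sin(a)]);n=np.array([-u[1],u[0]]);return P(th)+tx*u+tz*n
def pinloc(th,a):
    u=np.array([np.cos(a),np.sin(a)]);n=np.array([-u[1],u[0]]);return np.array([-P(th)@u,-P(th)@n])
E
cat > plan.py <<'E'
from h import *
th0=brentq(lambda t:seated(t)[0]+.14875,.6,1.2);a0=seated(th0)[1]
print("th0",th0,"a0",a0)
the=brentq(lambda t:seated(t)[0]+.194,1,1.5);ae=seated(the)[1];print("eye th",the,"a",ae)
way=[(th0,a0),(th0+.012,a0),(th0+.012,a0-.08),(th0+.012,a0-.17)]+[(th0+.012+f*(the-th0-.012),a0-.17+f*(ae+.17-a0-.13)) for f in(.25,.5,.75,1)]+[(the,ae-.06),(the,ae)]
q=None
for th,a in way:
    p=pose(th,a)
    if q is not None:
        d=p-q[0];c,s=np.cos(q[1]-a0),np.sin(q[1]-a0)  # tool x=(c,s), tool z=(s,-c)
        print(f"th {th:.3f} a {a:.3f} pin_in_stay {pinloc(th,a).round(4)} dxz world {d.round(4)} dp x {(d@[c,s])/.8:.4f} z {(d@[s,-c])/.8:.4f} rot y {(a-q[1])/np.pi:.4f}")
    q=(p,a)
E
python3 plan.py
```

```text
th0 0.9017463586013387 a0 0.021566451408197587
eye th 1.3264621628871072 a 0.12714894945868244
th 0.914 a 0.022 pin_in_stay [-0.1499 -0.0028] dxz world [0.0011 0.0008] dp x 0.0014 z -0.0011 rot y 0.0000
th 0.914 a -0.058 pin_in_stay [-0.1492 -0.0148] dxz world [0.0002 0.0228] dp x 0.0002 z -0.0285 rot y -0.0255
th 0.914 a -0.148 pin_in_stay [-0.1472 -0.0281] dxz world [0.0024 0.0255] dp x 0.0004 z -0.0321 rot y -0.0286
th 1.017 a -0.112 pin_in_stay [-0.1571 -0.0306] dxz world [ 0.0085 -0.0035] dp x 0.0112 z 0.0026 rot y 0.0116
th 1.120 a -0.076 pin_in_stay [-0.168  -0.0313] dxz world [ 0.0095 -0.0046] dp x 0.0126 z 0.0041 rot y 0.0116
th 1.223 a -0.039 pin_in_stay [-0.1798 -0.0302] dxz world [ 0.0104 -0.0058] dp x 0.0137 z 0.0059 rot y 0.0116
th 1.326 a -0.003 pin_in_stay [-0.1921 -0.0271] dxz world [ 0.0112 -0.0069] dp x 0.0145 z 0.0078 rot y 0.0116
th 1.326 a 0.067 pin_in_stay [-0.1935 -0.0136] dxz world [ 0.0009 -0.0199] dp x 0.0017 z 0.0249 rot y 0.0223
th 1.326 a 0.127 pin_in_stay [-0.194 -0.002] dxz world [ 0.0018 -0.017 ] dp x 0.0013 z 0.0213 rot y 0.0191
```

Call:
move_arm:
  jaw: [255,255,255,255]
  dp:
    - [0.0008,0,-0.0006]
    - [0.0008,0,-0.0006]
    - [0.0001,0,-0.0095]
    - [0,0,0]
  rotation:
    - [0,0,0]
    - [0,0,0]
    - [0,-0.0085,0]
    - [0,0,0]

```text
clock: 5.1
position: [0.4541, 0.1122, 0.1508]
tool_rot: [3.141, 0.03, -0.006]
force: [-8.8, 0.6, 0.6]
grip_width: 0.0162
```

Run:
```python
from h import *
st()
```

```text
t 5.1 p [0.4541 0.1122 0.1508] r [ 3.1409  0.0297 -0.0055] F [-8.8  0.6  0.6] M [0.28 1.58 0.13] w 0.0162
```

Call:
move_arm:
  jaw: [255,255,255,255,255]
  dp:
    - [0.0006,0,-0.0095]
    - [0.0002,0,-0.0095]
    - [0.0001,0,-0.011]
    - [0.0001,0,-0.011]
    - [0,0,0]
  rotation:
    - [0,-0.0085,0]
    - [0,-0.0085,0]
    - [0,-0.0095,0]
    - [0,-0.0095,0]
    - [0,0,0]

```text
clock: 5.72
position: [0.4569, 0.1121, 0.1835]
tool_rot: [3.141, 0.144, -0.006]
force: [-11.7, 1.0, 1.0]
grip_width: 0.0165
```

Run:
```python
from h import *
st()
```

```text
t 5.72 p [0.4569 0.1121 0.1835] r [ 3.1408  0.1437 -0.0056] F [-11.7   1.    1. ] M [0.28 2.08 0.  ] w 0.0165
```

Call:
move_arm:
  jaw: [255,255,255,255]
  dp:
    - [0.0003,0,-0.0107]
    - [0,0,0]
    - [0,0,0]
    - [0,0,0]
  rotation:
    - [0,-0.0095,0]
    - [0,0,0]
    - [0,0,0]
    - [0,0,0]

```text
clock: 6.22
position: [0.4578, 0.1121, 0.1917]
tool_rot: [3.141, 0.174, -0.005]
force: [-11.9, 0.8, 2.5]
grip_width: 0.0161
```

Run:
```python
from h import *
st();w=cv2.resize(grab_frame("wrist")[0:384,150:400],(400,600),interpolation=cv2.INTER_CUBIC)
s=cv2.resize(grab_frame("side")[150:240,200:290],(400,400),interpolation=cv2.INTER_CUBIC)
o=np.zeros((600,800,3),np.uint8);o[:,:400]=w;o[:400,400:]=s;cv2.imwrite("pics/c4.png",o)
```

```text
t 6.22 p [0.4578 0.1121 0.1917] r [ 3.1406  0.1739 -0.0053] F [-11.9   0.8   2.5] M [0.22 2.31 0.06] w 0.0161
```

View pics/c4.png

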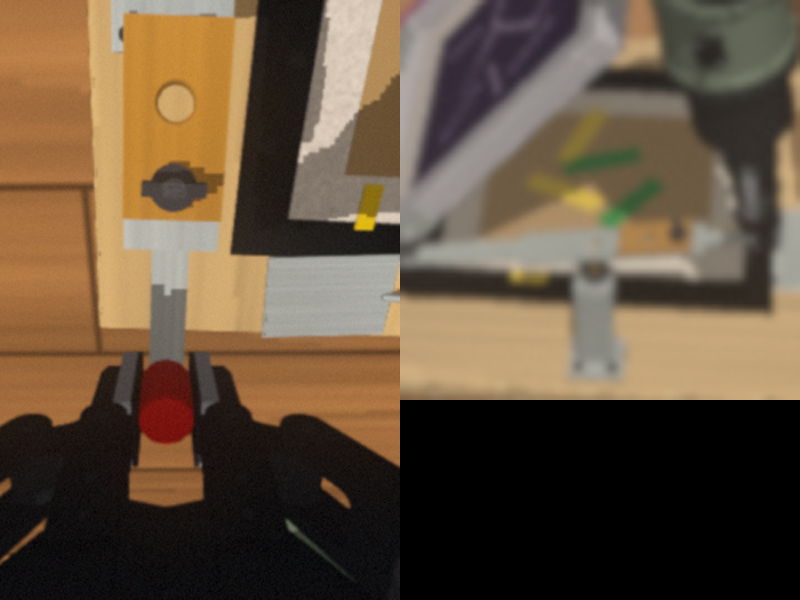

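The stay is off the pin: in the side view at right the bar is above the pin head at (595,268). The eye is visible at (175,103) in the wrist crop. I'll work out the eye's place on the bar and plan the push from the measured pose.

```bash
cat > p2.py <<'E'
from h import *
s=bot.observe();c=calibration("wrist");M=R.from_euler("xyz",s["tool_rot"]).as_matrix();T=np.array(c["T"])
o=M.T@(T[:3,3]-s["position"]);
raw=lambda x,y:(150+(x+.5)*.625-.5,(y+.5)*.64-.5)
for tz in(-.008,-.005,-.002,.001,.004):
    out=[]
    for x,y,h in((175,103,.006),(178,15,.006),(172,219,.006)):
        d=M.T@ray("wrist",raw(x,y),c)[1];h_tool=-(h-tz) # tool z of plane
        out.append((o+d*(h_tool-o[2])/d[2])[:2])
    e,a,b=out;print(tz,"eye x in stay",(-.285+e[0]).round(4),"y",e[1].round(4),"plate",(a-b)[0].round(4),"ends",(-.285+a[0]).round(4),(-.285+b[0]).round(4))
E
python3 p2.py
```

```text
-0.008 eye x in stay -0.194 y 0.0043 plate 0.0539 ends -0.1724 -0.2262
-0.005 eye x in stay -0.1937 y 0.0044 plate 0.0551 ends -0.1715 -0.2266
-0.002 eye x in stay -0.1933 y 0.0045 plate 0.0564 ends -0.1706 -0.227
0.001 eye x in stay -0.1929 y 0.0045 plate 0.0576 ends -0.1697 -0.2273
0.004 eye x in stay -0.1925 y 0.0046 plate 0.0589 ends -0.1688 -0.2277
```

```bash
cat > p3.py <<'E'
from h import *
import sys
th0=.9017;a0=.0216;S=np.array([.4538,.1425]);EX=float(sys.argv[1]) if len(sys.argv)>1 else .1935
s=st();a=a0-s["tool_rot"][1];p=np.array(s["position"])[[0,2]]-S+pose(th0,a0)
th=brentq(lambda t:(pose(t,a)-p)[0],.6,1.56);print("th",round(th,4),"a",round(a,4),"z resid",(p-pose(th,a))[1].round(4),"pin in stay",pinloc(th,a).round(4))
the=brentq(lambda t:seated(t)[0]+EX,1,1.5);ae=seated(the)[1]
for nm,da in(("above",-.125),("hover",-.085),("mid",-.05),("seat",0)):
    a2=ae+da;d=pose(the,a2)-p;print(nm,"a",round(a2,3),"d world",d.round(4),"tilt change/pi",((a2-a)/np.pi).round(4),"pin",pinloc(the,a2).round(4))
E
python3 p3.py
```

```text
t 6.33 p [0.4578 0.1121 0.1917] r [ 3.1406  0.1739 -0.0053] F [-11.4   1.3   2. ] M [0.23 2.27 0.06] w 0.0164
th 0.9159 a -0.1523 z resid -0.0013 pin in stay [-0.1473 -0.0289]
above a 0.002 d world [ 0.0389 -0.0223] tilt change/pi 0.0491 pin [-0.1917 -0.0261]
hover a 0.042 d world [ 0.0393 -0.0337] tilt change/pi 0.0618 pin [-0.1926 -0.0184]
mid a 0.077 d world [ 0.04   -0.0436] tilt change/pi 0.0729 pin [-0.1932 -0.0117]
seat a 0.127 d world [ 0.0416 -0.0578] tilt change/pi 0.0889 pin [-0.1935 -0.002 ]
```

Call:
move_arm:
  jaw: [255,255,255,255,255]
  dp:
    - [0.0065,0.0003,0.002]
    - [0.0065,0.0003,0.002]
    - [0.0065,0.0003,0.002]
    - [0.0065,0.0003,0.0025]
    - [0,0,0]
  rotation:
    - [0,0.006,0]
    - [0,0.006,0]
    - [0,0.006,0]
    - [0,0.006,0]
    - [0,0,0]

```text
clock: 6.95
position: [0.4786, 0.1111, 0.1821]
tool_rot: [3.141, 0.096, -0.005]
force: [-6.2, 0.5, 0.2]
grip_width: 0.0161
```

```bash
python3 p3.py
```

```text
t 6.95 p [0.4786 0.1111 0.1821] r [ 3.141   0.096  -0.0055] F [-6.2  0.5  0.2] M [0.13 1.06 0.02] w 0.0161
th 1.1502 a -0.0744 z resid -0.0025 pin in stay [-0.1711 -0.0328]
above a 0.002 d world [ 0.0181 -0.0127] tilt change/pi 0.0243 pin [-0.1917 -0.0261]
hover a 0.042 d world [ 0.0185 -0.0241] tilt change/pi 0.037 pin [-0.1926 -0.0184]
mid a 0.077 d world [ 0.0192 -0.0341] tilt change/pi 0.0481 pin [-0.1932 -0.0117]
seat a 0.127 d world [ 0.0208 -0.0482] tilt change/pi 0.0641 pin [-0.1935 -0.002 ]
```

Call:
move_arm:
  jaw: [255,255,255,255,255,255]
  dp:
    - [0.0057,0.0003,0.0035]
    - [0.0057,0.0003,0.0035]
    - [0.0057,0.0003,0.0035]
    - [0.0057,0.0003,0.0035]
    - [0,0,0]
    - [0,0,0]
  rotation:
    - [0,0.006,0]
    - [0,0.006,0]
    - [0,0.006,0]
    - [0,0.006,0]
    - [0,0,0]
    - [0,0,0]

```text
clock: 7.7
position: [0.4966, 0.1102, 0.1701]
tool_rot: [3.141, 0.02, -0.006]
force: [-4.2, 0.0, -0.4]
grip_width: 0.0163
```

```bash
python3 p3.py
python3 - <<'E'
from h import *
w=cv2.resize(grab_frame("wrist")[0:240,170:370],(500,600),interpolation=cv2.INTER_CUBIC)
s=cv2.resize(grab_frame("side")[170:230,220:280],(300,300),interpolation=cv2.INTER_CUBIC)
o=np.zeros((600,800,3),np.uint8);o[:,:500]=w;o[:300,500:]=s;cv2.imwrite("pics/c5.png",o)
E
```

```text
t 7.7 p [0.4966 0.1102 0.1701] r [ 3.1415  0.0195 -0.0055] F [-4.2  0.  -0.4] M [0.04 0.76 0.02] w 0.0163
th 1.3216 a 0.0021 z resid 0.0008 pin in stay [-0.1917 -0.026 ]
above a 0.002 d world [ 0.0001 -0.0008] tilt change/pi -0.0001 pin [-0.1917 -0.0261]
hover a 0.042 d world [ 0.0004 -0.0122] tilt change/pi 0.0127 pin [-0.1926 -0.0184]
mid a 0.077 d world [ 0.0011 -0.0221] tilt change/pi 0.0238 pin [-0.1932 -0.0117]
seat a 0.127 d world [ 0.0027 -0.0363] tilt change/pi 0.0397 pin [-0.1935 -0.002 ]
```

View pics/c5.png

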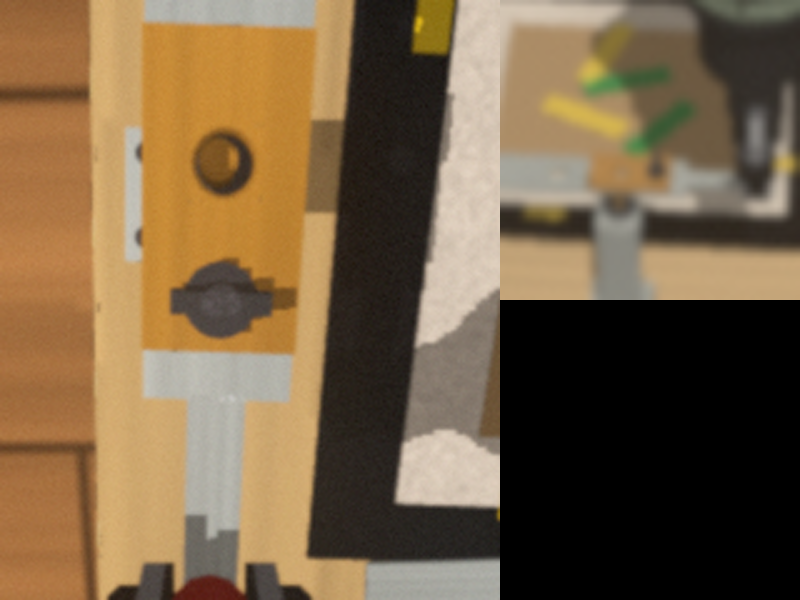

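The pin top shows in the eye at (217,162), against the eye's centre at (222,163). It is about 0.8 mm to the left, and along the bar it is right once parallax and tilt are allowed for. I'll correct sideways and lower gently.

Call:
move_arm:
  jaw: [255,255,255,255,255]
  dp:
    - [0,-0.0013,0]
    - [0.0002,0,0.005]
    - [0.0002,0,0.005]
    - [0.0002,0,0.005]
    - [0,0,0]
  rotation:
    - [0,0,0]
    - [0,0.0042,0]
    - [0,0.0042,0]
    - [0,0.0042,0]
    - [0,0,0]

```text
clock: 8.43
position: [0.4968, 0.1113, 0.1578]
tool_rot: [3.141, -0.02, -0.005]
force: [-3.9, -0.7, -0.5]
grip_width: 0.0166
```

```bash
python3 p3.py
```

```text
t 8.43 p [0.4968 0.1113 0.1578] r [ 3.1413 -0.0204 -0.0051] F [-3.9 -0.7 -0.5] M [-0.03  0.78 -0.05] w 0.0166
th 1.32 a 0.042 z resid -0.0001 pin in stay [-0.1924 -0.0183]
above a 0.002 d world [-0.0001  0.0116] tilt change/pi -0.0128 pin [-0.1917 -0.0261]
hover a 0.042 d world [0.0002 0.0002] tilt change/pi -0.0 pin [-0.1926 -0.0184]
mid a 0.077 d world [ 0.0009 -0.0098] tilt change/pi 0.0111 pin [-0.1932 -0.0117]
seat a 0.127 d world [ 0.0025 -0.0239] tilt change/pi 0.027 pin [-0.1935 -0.002 ]
```

Call:
move_arm:
  jaw: [255,255,255,255]
  dp:
    - [0.0003,0,0.0035]
    - [0.0002,0,0.0035]
    - [0.0002,0,0.0035]
    - [0,0,0]
  rotation:
    - [0,0.0031,0]
    - [0,0.0031,0]
    - [0,0.0031,0]
    - [0,0,0]

```text
clock: 8.93
position: [0.4981, 0.1114, 0.1497]
tool_rot: [-3.142, -0.05, -0.005]
force: [-1.2, 0.1, -2.1]
grip_width: 0.0163
```

```bash
python3 p3.py
```

```text
t 8.93 p [0.4981 0.1114 0.1497] r [-3.1415 -0.0504 -0.0053] F [-1.2  0.1 -2.1] M [-0.08  0.37 -0.  ] w 0.0163
th 1.3265 a 0.072 z resid 0.0001 pin in stay [-0.1936 -0.0127]
above a 0.002 d world [-0.0014  0.0197] tilt change/pi -0.0223 pin [-0.1917 -0.0261]
hover a 0.042 d world [-0.0011  0.0083] tilt change/pi -0.0096 pin [-0.1926 -0.0184]
mid a 0.077 d world [-0.0004 -0.0016] tilt change/pi 0.0015 pin [-0.1932 -0.0117]
seat a 0.127 d world [ 0.0012 -0.0158] tilt change/pi 0.0174 pin [-0.1935 -0.002 ]
```

Call:
move_arm:
  jaw: [255,255,255,255,255]
  dp:
    - [0.0002,0,0.0035]
    - [0.0002,0,0.0035]
    - [0.0002,0,0.0035]
    - [0.0001,0,0.0035]
    - [0,0,0]
  rotation:
    - [0,0.0031,0]
    - [0,0.0031,0]
    - [0,0.0031,0]
    - [0,0.0031,0]
    - [0,0,0]

```text
clock: 9.55
position: [0.4991, 0.1113, 0.1384]
tool_rot: [3.141, -0.089, -0.005]
force: [-3.7, 0.1, -1.5]
grip_width: 0.0163
```

```bash
python3 p3.py
```

```text
t 9.55 p [0.4991 0.1113 0.1384] r [ 3.1414 -0.0886 -0.0052] F [-3.7  0.1 -1.5] M [-0.07  0.78 -0.04] w 0.0163
th 1.3249 a 0.1102 z resid -0.0003 pin in stay [-0.1938 -0.0053]
above a 0.002 d world [-0.0024  0.031 ] tilt change/pi -0.0345 pin [-0.1917 -0.0261]
hover a 0.042 d world [-0.002   0.0196] tilt change/pi -0.0218 pin [-0.1926 -0.0184]
mid a 0.077 d world [-0.0013  0.0097] tilt change/pi -0.0106 pin [-0.1932 -0.0117]
seat a 0.127 d world [ 0.0003 -0.0045] tilt change/pi 0.0053 pin [-0.1935 -0.002 ]
```

Call:
move_arm:
  jaw: [255,255,255,255]
  dp:
    - [0,0,0.003]
    - [0,0,0.003]
    - [0,0,0.001]
    - [0,0,0]
  rotation:
    - [0,0.0025,0]
    - [0,0.0025,0]
    - [0,0.001,0]
    - [0,0,0]

```text
clock: 10.05
position: [0.5001, 0.1114, 0.1336]
tool_rot: [3.142, -0.109, -0.005]
force: [-7.9, -1.4, 14.3]
grip_width: 0.0162
```

```bash
python3 p3.py
```

```text
t 10.05 p [0.5001 0.1114 0.1336] r [ 3.1415 -0.1089 -0.0054] F [-7.9 -1.4 14.3] M [-0.37  1.47 -0.04] w 0.0162
th 1.327 a 0.1305 z resid 0.0006 pin in stay [-0.1941 -0.0013]
above a 0.002 d world [-0.0034  0.0358] tilt change/pi -0.041 pin [-0.1917 -0.0261]
hover a 0.042 d world [-0.003   0.0244] tilt change/pi -0.0282 pin [-0.1926 -0.0184]
mid a 0.077 d world [-0.0023  0.0144] tilt change/pi -0.0171 pin [-0.1932 -0.0117]
seat a 0.127 d world [-0.0007  0.0003] tilt change/pi -0.0012 pin [-0.1935 -0.002 ]
```

The upward force has jumped to 14 N at the expected seat height. I'll ease the press and the forward push.

Call:
move_arm:
  jaw: [255,255,255,255]
  dp:
    - [-0.0006,0,-0.0006]
    - [-0.0006,0,-0.0004]
    - [0,0,0]
    - [0,0,0]
  rotation:
    - [0,0,0]
    - [0,0,0]
    - [0,0,0]
    - [0,0,0]

```text
clock: 10.55
position: [0.4994, 0.1115, 0.134]
tool_rot: [-3.141, -0.109, -0.006]
force: [2.9, -0.4, 5.7]
grip_width: 0.0164
```

```bash
python3 p3.py
python3 - <<'E'
from h import *
w=cv2.resize(grab_frame("wrist")[0:240,170:370],(500,600),interpolation=cv2.INTER_CUBIC)
s=cv2.resize(grab_frame("side")[170:230,220:280],(300,300),interpolation=cv2.INTER_CUBIC)
o=np.zeros((600,800,3),np.uint8);o[:,:500]=w;o[:300,500:]=s;cv2.imwrite("pics/c6.png",o)
E
```

```text
t 10.55 p [0.4994 0.1115 0.134 ] r [-3.1412 -0.109  -0.0055] F [ 2.9 -0.4  5.7] M [-0.22 -0.54 -0.02] w 0.0164
th 1.3212 a 0.1306 z resid 0.0012 pin in stay [-0.1934 -0.0013]
above a 0.002 d world [-0.0027  0.0354] tilt change/pi -0.041 pin [-0.1917 -0.0261]
hover a 0.042 d world [-0.0023  0.024 ] tilt change/pi -0.0283 pin [-0.1926 -0.0184]
mid a 0.077 d world [-0.0016  0.014 ] tilt change/pi -0.0171 pin [-0.1932 -0.0117]
seat a 0.127 d world [-0.     -0.0001] tilt change/pi -0.0012 pin [-0.1935 -0.002 ]
```

View pics/c6.png

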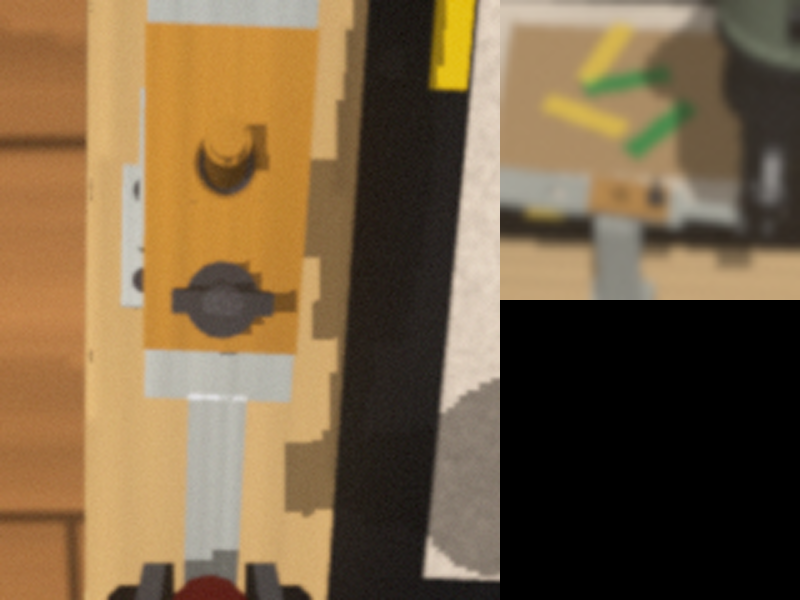

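The pin stands up through the eye, with its top at (230,143), and bears on the edge nearest the pivot. I'll release and back off.

Call:
move_arm:
  jaw: [255,120,0,0,0,0,0,0]
  dp:
    - [0.0002,0,-0.0005]
    - [0,0,0]
    - [0,0,0]
    - [0,0,0]
    - [0,0,0]
    - [0,0,0]
    - [0,0,0]
    - [0,0,0]
  rotation:
    - [0,0,0]
    - [0,0,0]
    - [0,0,0]
    - [0,0,0]
    - [0,0,0]
    - [0,0,0]
    - [0,0,0]
    - [0,0,0]

```text
clock: 11.65
position: [0.4989, 0.1113, 0.1341]
tool_rot: [-3.142, -0.108, -0.005]
force: [0.8, -0.0, 0.5]
grip_width: 0.0851
```

Call:
move_arm:
  jaw: [0,0,0,0,0,0]
  dp:
    - [0,0,-0.02]
    - [0,0,-0.04]
    - [0,0,-0.05]
    - [-0.02,0,-0.05]
    - [0,0,0]
    - [0,0,0]
  rotation:
    - [0,0,0]
    - [0,0,0]
    - [0,0,0]
    - [0,0,0]
    - [0,0,0]
    - [0,0,0]

```text
clock: 12.4
position: [0.4693, 0.1114, 0.26]
tool_rot: [-3.142, -0.108, -0.006]
force: [-0.5, -0.1, 0.1]
grip_width: 0.0853
```

Run:
```python
from h import *
st()
w=cv2.resize(grab_frame("wrist")[0:260,140:390],(500,520),interpolation=cv2.INTER_CUBIC)
s=cv2.resize(grab_frame("side")[90:240,170:320],(300,300),interpolation=cv2.INTER_CUBIC)
o=np.zeros((520,800,3),np.uint8);o[:,:500]=w;o[:300,500:]=s;cv2.imwrite("pics/c7.png",o)
```

```text
t 12.4 p [0.4693 0.1114 0.26  ] r [-3.1416 -0.1084 -0.0056] F [-0.5 -0.1  0.1] M [-0.02  0.09 -0.01] w 0.0853
```

View pics/c7.png

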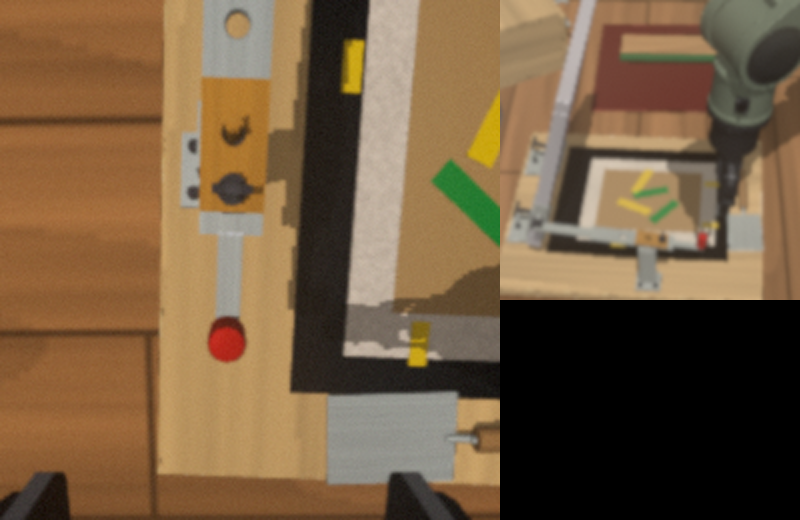

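The screen stands wide open on the stay. The pin shows in the eye at (235,130), the first hole is free at (237,24), and the knob is released. I'm handing the job in.

```bash
python3 -c "
from workcell import workorder
print(workorder.job_done())"
```

```text
the job is handed in; nothing more can be done
None
```

The print screen is standing wide open by itself, with the pin up through the brass eye of the stay. I handed the job in at about 12.5 s of the 72 s allowed; the hand-in reports no verdict.

I gripped the knob, took the screen's load off the pin and eased the stay up clear. I then pushed the screen open to about 1.32 rad and lowered the eye over the pin. When the bar met the shoulder I eased off the press, opened the gripper and moved clear.

**Last checks:**
- **Seat:** before release, the pin was about 193.5 mm from the pivot along the bar. The bar's height matched lying on the shoulder to within about 1 mm. This comes from a geometric model of the stay and the arm's measured position, not from a direct measurement.
- **Final pictures:** the pin is in the eye, the first hole is free and the screen is standing open. The robot touches nothing, with the wrist force near zero. In these partial views nothing looked disturbed; I did not measure the jars and tools one by one.
- **Force:** the highest wrist force I read was about 16 N, as the bar met the shoulder. I estimate about 21 N at the pin, against the limit of 35 N. I only had readings at the end of each move, so a brief higher peak would not have shown.

**Disagreements:**
- The first height estimates for the shoulder varied between about 128 and 145 mm, so I relied on relative moves from the grip and on feel instead.
- The gripper read 16 mm across the 18 mm knob, but a picture showed the knob square between the pads.

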